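# Clear a tool chest's lid and hold the lid at its balance point

### The arm

A 6-joint arm with a two-finger parallel gripper is mounted at the origin on the work surface. World frame = base frame: x ahead of the robot, y to its left, z up, the work surface at z = 0. Lengths are in m, angles in degrees, forces in N, time in s.
With the tool pointing down it reaches from about 0.325 to 0.85 m from the base axis. Payload 15.5 kg.
Tool frame: the origin (TCP) lies where the fingers leave the gripper's body, on its centre line; the fingertips stand 78 mm ahead of it and the grasp point (between the pads) lies grip_point_offset ahead of it (grip_point_offset is the distance from the TCP to the grasp point, in m); y points along the fingers, z is the direction in which the jaws open and shut, and the axes are right-handed (so a half turn about y gives the same grasp; the last joint's range is limited). The gripper opens to 91 mm and grips with 3 to 60 N. Pads are 32 mm wide; open, the fingers measure 118 mm over their backs; the gripper's body (76 mm by 178 mm) begins 60 mm behind the grasp point.
Start: joints at [-78.81, 28.281, 77.091, -0, 74.628, -5.472], TCP at [0.179, -0.599, 0.292] pointing down, gripper open.
Joint ranges: [-166.48, 166.48], [-47.26, 123.95], [12.59, 153.08], [-70.14, 250.14], [6.76, 159.57], [-176.63, 176.63]. Speed limits (degrees/s): [108.29, 108.29, 147.25, 172.46, 172.46, 172.46].

### API

Orientations are given as a 3x3 rotation matrix whose columns are the frame's x, y, z axes.
In Python, from rig import * gives the robot as it stands.
- The arm moves only by the shell command python3 -m jog 'ROWS'. ROWS is a JSON object of lists of equal length, an entry for each row: "offset": the shift along the tool's x, y, z in cm, a list of three; "delta_rot": the turn, a rotation vector about the tool's x, y, z in degrees, a list of three; "gripper": the closure, from 0 (fully open) to 1 (shut). A call has exactly 5 rows; each row is the pose to reach, as a shift and turn from the pose commanded when the call began, along the tool's axes at that moment; what a row does not reach only later rows make up. A row lasts 1/10 s, in which the tool goes at most 50 mm and 8.59 degrees, less where a joint would pass 70% of its speed; a pose out of reach is approached as far as the arm can. A call with a gripper value outside its range is refused whole. The fingers move at their own pace and stop on an object; the grip force is fixed at half the most. Time passes only in rows, so rows that repeat a pose let the fingers close, or fill a call up. It gives the time, the measured TCP pose, the force and the opening at its end, in the units of the state.
- get_obs(): the state, without advancing time (a new reading comes with each control period).
- snapshot(name): name is "scene" or "top" or "wrist"; returns a dict with "img" (480x640x3 uint8, blue, green, red), "depth" (480x640 float32, m along the optical axis (not along the pixel's ray), 0 where there is no reading), "K" (3x3 intrinsics, pixels), "rvec" (rotation vector, rad) and "tvec" (3), from world to camera coordinates, as OpenCV has them. Camera axes: x right, y down, z forward; pixel columns grow to the right and rows downward; lengths in m; the calibration is good to about 2 mm. A picture is of the moment at which its call begins.
- close_job(): hands the job in, once; it reports no verdict.
Trained networks look in the newest picture that a camera, given by its name, has taken for a name from the list of things; names that differ only in an ending like _2 or _b are one class to them, and where a whole thing is asked for, a point or a joint stands for the part that bears it (a point fixed in the world has none). Each returns a list of dicts, best first, with "conf" (0 to 1); they miss things now and then, are a little off and sometimes report something else, mostly with a low value. They report only what shows in the picture. A call takes as long as a camera call. They do not tell look-alikes from the thing itself.
- spot_in(label, camera): "xy" ([column, row] in pixels, amid what is visible of it).
The state is a dict: "t": time; "joints": joint angles; "joint_velocities": joint speeds; "tau": joint torques, N m; "ee_pos": TCP position; "tool_rot": TCP orientation; "wrist_force": force on the tool from outside, world axes, zero at the start; "torque": the same for the moment, N m; "gripper_width": finger opening in m.
Only numpy, scipy, OpenCV 4.12 (cv2) and the standard library are available. Lean on these libraries where they do the work, as an engineer would, in place of code of your own. Each camera call takes 0.05 s, during which the arm holds its last target.

### The job

We are about to fit a lid stay to the wooden tool chest on the bench. Lift the sanding block off the chest's lid and set it down flat on the plywood board, right way up, without dropping it; then grip the round bar of the lid's handle and swing it gently up to its balance point, about 11 degrees past upright (the tool rack inside makes it balance leaning slightly back), where it falls neither shut nor open. Finish while still gripping the handle and holding the lid steady there, and leave the jar, glue bottle and screwdriver alone.

Things in the scene. Friction and masses are not known exactly. Their poses are not given: they have to be found in the camera images.
- chest: Pale wooden tool chest fixed to the bench, 150 (x, depth) x 280 (y, width) x 80 high, with a 12 thick hinged lid on top (lid's upper face 92 mm above the bench when shut). Origin: centre of the underside; its -x side is the front, where the lid's handle is, the hinge is along the rear (+x) edge. It stands yawed up to 20 degrees.
- hinge_mid (a point): Middle of the lid's hinge axis, 75 mm behind (+x of the chest) the chest's centre, 96 mm above the bench. Axes as the chest's; the lid turns about the y axis through this point. Does not move.
- lid (a joint): Lid angle, rad: 0 shut, grows as the front edge rises up and back (positive turn about the chest's +y), 1.571 panel upright, 2.3 at its back stop. The hinge is nearly free and the lid (about 0.55 kg with handle) falls shut from below, and back onto its stop from above, its balance point at 1.767 rad (101 degrees).
- bar_mid (a point): Middle of the bar (called lid_c4 in the rules) of the lid's handle: round, dark steel, 12 diameter, along the chest's y, 40 mm out from the lid's front edge on two side arms 112 mm apart in the clear (gap between bar and lid edge 34 mm, open from above). When shut it lies 190 mm in front of (-x) and 10 mm below the hinge axis, 86 mm above the bench. Turns with the lid; the bar can turn between gripping fingers.
- block_mid (a point): Centre of the sanding block: a wooden block with a thin cork sole, 100 (x, length) x 50 (y, width) x 45 high, about 0.14 kg; lies loose on the shut lid, cork down, at any of several positions and yaws. z is up through the wooden top.
- block: The same sanding block; origin at the centre of its underside (22.5 mm below block_mid).
- board: Bare plywood board fixed flat on the bench beside the chest (left or right), 170 (x) x 140 (y) x 9 thick. Origin: centre of its underside; its upper face is 9 mm above the bench.
- jar: Bystander: round amber jar with a steel cap, 68 diameter, 85 high, standing on the other side of the chest from the board. Origin: centre of the underside.
- glue: Bystander: white glue bottle with black cap, 56 diameter, 150 high, standing behind the chest. Origin: centre of the underside.
- driver: Bystander: screwdriver with a wooden handle, lying on the bench behind the chest. Origin: about the middle of its length, on its underside.
There are look-alikes about, which are no part of the job. Several things look just like the board: the one meant starts farthest to the robot's left.

How it is judged:
By the outcome, as a careful person would: the job done as asked, in the order asked, and still so for the second after the job is handed in, while the arm keeps its last pose, push and grip.
It also fails if it takes over 61 s, if anything falls off the work surface, if the arm or the gripper's body presses on something with over 40 N, if the wrist force passes 120 N, or if a joint passes its speed limit or range.

## Working session

There is one attempt and no reset: what is moved stays moved. The work goes in short steps, Python scripts to look and compute and a shell command to move; the robot and the scene stay as the last step left them, time stands still between calls to the robot, and variables do not carry over. Pictures are saved under pics/ and viewed, and the job is handed in when it is done.

```bash
ls; mkdir -p pics
python3 - <<'E'
from rig import *
import cv2
o=get_obs()
for k,v in o.items(): print(k,v)
try: print(grip_point_offset)
except Exception as e: print(e)
for n in ["scene","top"]:
    s=snapshot(n); cv2.imwrite(f"pics/{n}0.png",s["img"]); print(n,s["K"],s["rvec"],s["tvec"])
E
```

```text
pics
t 0.0
joints [-7.88106481e+01  2.83156600e+01  7.71285339e+01  3.19923837e-03
  7.46276273e+01 -5.47306596e+00]
joint_velocities [ 1.87106795e-02  6.94061271e-02  6.06502279e-03 -4.69492565e-02
  6.90611508e-05 -7.77669888e-02]
tau [-1.85760480e-03 -8.78828788e+01 -3.81856978e+01  7.06982659e-02
  5.32849773e-02 -7.06033802e-05]
ee_pos [ 0.17915443 -0.59846911  0.29162149]
tool_rot [[-9.58015048e-01 -1.90431369e-04  2.86717861e-01]
 [-2.86717872e-01  1.24013678e-03 -9.58014261e-01]
 [-1.73133399e-04 -9.99999213e-01 -1.24266978e-03]]
wrist_force [ 0.10047704 -0.06417226 -0.97450282]
torque [-0.03595137 -0.02581982 -0.00424981]
gripper_width 0.09107312076825591
0.0595
scene [[473.77443027   0.         325.51094938]
 [  0.         473.77443027 240.63651402]
 [  0.           0.           1.        ]] [ 2.11918685  1.12300043 -0.49507582] [-0.2517317  -0.27589382  1.46362966]
top [[615.85303429   0.         324.35028278]
 [  0.         615.85303429 243.03293356]
 [  0.           0.           1.        ]] [ 2.16528227 -2.22455212  0.0431667 ] [-0.07039853  0.56183033  1.5760864 ]
```

View pics/scene0.png

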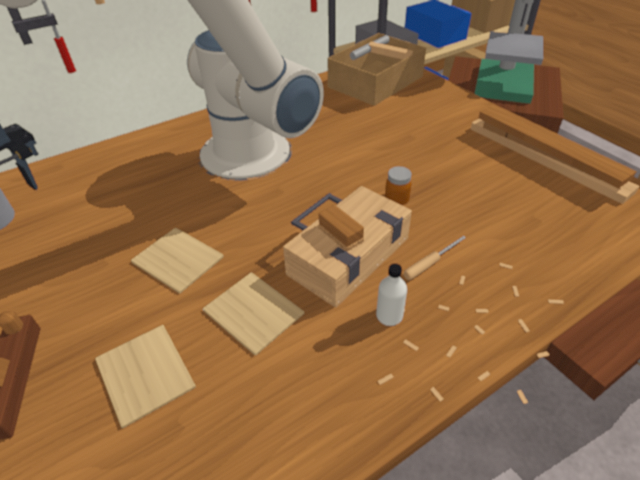

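View pics/top0.png

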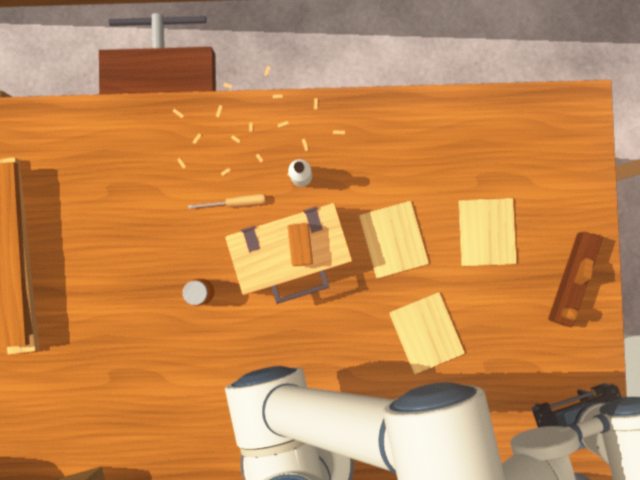

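The top view shows the chest at about (288,248), with the block at (300,244) and the handle bar at (302,297). Board look-alikes are at (394,240), (488,232) and (427,332). The jar is at (197,293), the glue at (300,172) and the driver at (228,202). The robot is at the bottom, and image right should be -y. Next I measure.

```bash
cat > h.py <<'E'
from rig import *
import numpy as np, cv2
def cloud(s):
    R=cv2.Rodrigues(np.array(s["rvec"],float))[0]; t=np.array(s["tvec"],float).ravel(); K=np.array(s["K"])
    d=s["depth"]; v,u=np.mgrid[0:480,0:640]
    P=np.stack([(u-K[0,2])/K[0,0]*d,(v-K[1,2])/K[1,1]*d,d],-1)
    W=(P-t)@R; W[d==0]=np.nan
    return W
def proj(s,P):
    return cv2.projectPoints(np.atleast_2d(np.array(P,float)),np.array(s["rvec"],float),np.array(s["tvec"],float),np.array(s["K"]),None)[0].reshape(-1,2)
def rect(W,m,shape=None):
    n,l,st,c=cv2.connectedComponentsWithStats(m.astype(np.uint8))
    return n,l,st,c
E
python3 - <<'E'
from h import *
s=snapshot("top"); W=cloud(s)
for l in ["block","board","chest","bar_mid","jar","glue","driver","lid"]:
    r=spot_in(l,"top")
    for q in r[:4]:
        u,v=[int(round(a)) for a in q["xy"]]
        print(l,np.round(q["conf"],2),u,v,np.round(W[v,u],3))
z=W[...,2]
print("table z",np.nanmedian(z[300:340,500:540]))
def comps(lo,hi,nm,minA=60,roi=(0,0,640,480)):
    m=((z>lo)&(z<hi)).astype(np.uint8)
    mm=np.zeros_like(m); mm[150:365,150:540]=m[150:365,150:540]
    n,l,st,c=cv2.connectedComponentsWithStats(mm)
    for i in range(1,n):
        if st[i,4]<minA: continue
        p=W[l==i][:,:2]; r=cv2.minAreaRect((p*1000).astype(np.float32))
        print(nm,st[i,4],"px",np.round(c[i]),"c",np.round(r[0],1),"size",np.round(r[1],1),"ang",round(r[2],1),"mean",np.round(p.mean(0)*1000,1),"z",np.round(np.median(W[l==i][:,2]),4))
comps(.004,.016,"board",500)
comps(.084,.1,"lid",300)
comps(.12,.16,"block",100)
comps(.07,.09,"bar",30)
E
```

```text
block 0.58 299 244 [ 0.553 -0.026  0.143]
board 0.95 484 232 [ 0.577 -0.499  0.008]
board 0.83 426 336 [ 0.315 -0.339  0.013]
board 0.7 393 237 [ 0.571 -0.264  0.007]
chest 0.88 283 252 [0.537 0.016 0.092]
bar_mid 0.85 284 251 [0.539 0.013 0.09 ]
jar 0.57 198 291 [0.447 0.227 0.088]
glue 0.65 199 290 [0.449 0.225 0.086]
glue 0.64 301 173 [ 0.725 -0.035  0.126]
glue 0.37 392 239 [ 0.566 -0.261  0.006]
driver 0.64 245 201 [0.673 0.115 0.025]
lid 0.83 280 252 [0.537 0.023 0.096]
table z 0.0007850829626553649
board 3362 px [487. 232.] c [ 576.2 -507.9] size [165.9 200.3] ang 84.1 mean [ 576.1 -506.9] z 0.0097
board 3312 px [393. 239.] c [ 569.9 -274.7] size [186.5 174.9] ang 14.5 mean [ 565.  -264.3] z 0.0096
board 3247 px [427. 331.] c [ 328.1 -338.5] size [194.5 154.6] ang 18.1 mean [ 326. -342.] z 0.0094
lid 6319 px [287. 252.] c [524.3  -2.7] size [200.2 279.8] ang 16.0 mean [536.5   5. ] z 0.0927
lid 321 px [195. 293.] c [443.5 235.9] size [56.9 56.3] ang 88.4 mean [442.6 235.6] z 0.0869
block 109 px [299. 167.] c [735.6 -29.7] size [25.4 25.4] ang 3.8 mean [734.8 -30.2] z 0.1501
block 879 px [300. 245.] c [552.2 -27.2] size [100.   50.2] ang 5.0 mean [551.6 -27.6] z 0.1375
bar 443 px [195. 293.] c [443.3 235.8] size [58.2 56.8] ang 88.9 mean [443.1 235. ] z 0.0852
```

The board farthest to the robot's left (+y) is at (0.565,-0.264). Next I refine the chest yaw and check the model by projecting it into both pictures.

Run:
```python
from h import *
s=snapshot("top"); W=cloud(s); z=W[...,2]
mm=np.zeros((480,640),np.uint8); mm[190:310,215:365]=((z>.083)&(z<.15))[190:310,215:365]
mo=cv2.morphologyEx(mm,cv2.MORPH_OPEN,np.ones((9,9),np.uint8))
n,l,st,c=cv2.connectedComponentsWithStats(mo); i=1+np.argmax(st[1:,4])
p=W[(l==i)][:, :2]; 
q=W[(l==i)&(z<.1)][:, :2]
r=cv2.minAreaRect((q*1000).astype(np.float32)); print("lid",r)
# handle pixels
hm=(mm>0)&(cv2.dilate((l==i).astype(np.uint8),np.ones((3,3)))==0)
hp=W[hm]; print("handle",hm.sum(),np.round(np.nanmean(hp,0),3))
b=cv2.boxPoints(r)/1000; print(np.round(b,4))
# chest axis: yaw
cx,cy=np.array(r[0])/1000
for yaw in [r[2]-90,r[2]]:
    yr=np.radians(yaw); print("yaw",yaw, r[1])
bd=((z>.005)&(z<.016)).astype(np.uint8); b2=np.zeros_like(bd); b2[190:285,345:440]=bd[190:285,345:440]
b2=cv2.morphologyEx(b2,cv2.MORPH_OPEN,np.ones((7,7),np.uint8))
print("board",cv2.minAreaRect((W[b2>0][:,:2]*1000).astype(np.float32)))
yaw=np.radians(r[2] if r[1][1]>r[1][0] else r[2]-90); print("use",np.degrees(yaw))
R=np.array([[np.cos(yaw),-np.sin(yaw),0],[np.sin(yaw),np.cos(yaw),0],[0,0,1]])
C=np.array([cx,cy,0]); M=lambda a:C+R@np.array(a)
for n in ["top","scene"]:
    s=snapshot(n); im=cv2.resize(s["img"],None,fx=3,fy=3,interpolation=cv2.INTER_CUBIC)
    def L(a,b,col): 
        P=proj(s,[M(a),M(b)])*3+1; cv2.line(im,tuple(int(v) for v in P[0]),tuple(int(v) for v in P[1]),col,1)
    k=[(-.075,-.14,.092),(.075,-.14,.092),(.075,.14,.092),(-.075,.14,.092)]
    for j in range(4): L(k[j],k[(j+1)%4],(255,0,0))
    L((-.115,-.06,.086),(-.115,.06,.086),(0,255,0))
    g=[(0,-.0),(0.0,0)]
    c=proj(s,[M((0,0,.092))])[0]*3
    x0=int(np.clip(c[0]-390,0,1920-780)); y0=int(np.clip(c[1]-290,0,1440-580))
    cv2.imwrite(f"pics/{n}_ov.png",im[y0:y0+580,x0:x0+780])
print("bar",M((-.115,0,.086)),"hinge",M((.075,0,.096)))
```

```text
lid ((545.21484375, 3.2745361328125), (154.39260864257812, 280.8704833984375), 14.923809051513672)
handle 631 [ 0.485 -0.021  0.093]
[[ 0.4345  0.1191]
 [ 0.5068 -0.1523]
 [ 0.656  -0.1125]
 [ 0.5836  0.1589]]
yaw -75.07619094848633 (154.39260864257812, 280.8704833984375)
yaw 14.923809051513672 (154.39260864257812, 280.8704833984375)
board ((0.0, 0.0), (0.0, 0.0), 0.0)
use 14.92380905151367
bar [ 0.43409389 -0.02634191  0.086     ] hinge [0.61768503 0.02258961 0.096     ]
```

View pics/top_ov.png

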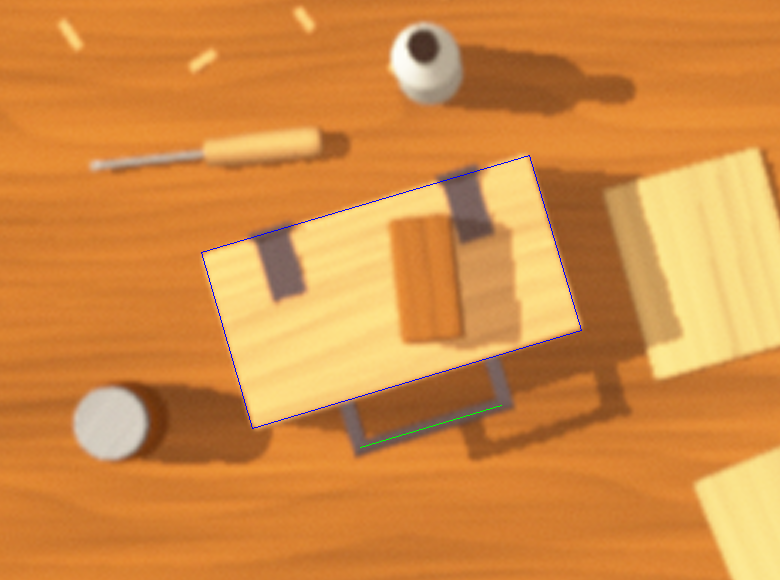

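View pics/scene_ov.png

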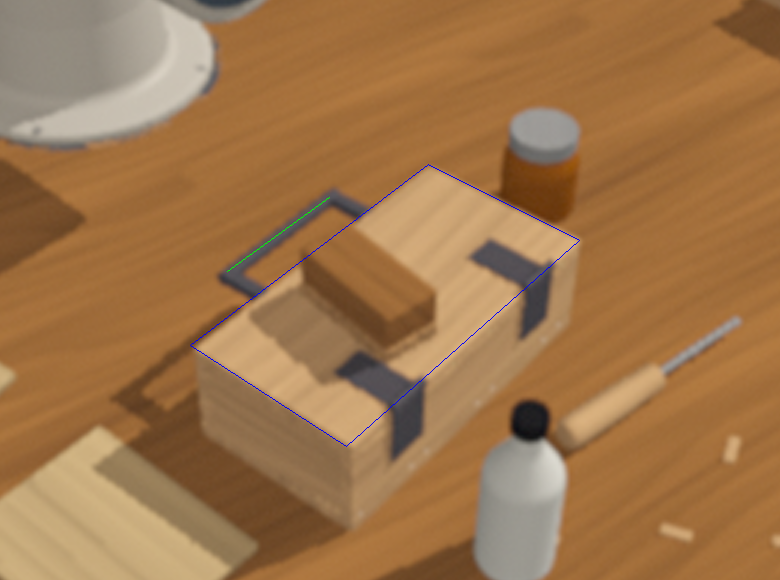

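Overlay: the lid outline and bar line sit on the image in both views, so yaw is about 14.9°. Moving over the block (world shift +0.373, +0.571; turn -11.7° about world z).

```bash
python3 -m jog '{"offset":[[-5,0,-4],[-10,0,-8.5],[-15,0,-12.5],[-19,0,-16],[-23,0,-19.5]],"delta_rot":[[0,2,0],[0,4,0],[0,6,0],[0,8,0],[0,10,0]],"gripper":[0,0,0,0,0]}'; python3 -c "
from h import *
o=get_obs();print(o['ee_pos'],o['tool_rot'],o['joints'])"
```

```text
t: 1.2
ee_pos: [0.3166, -0.3878, 0.2924]
tool_rot: [[-0.993, 0.0, 0.114], [-0.114, -0.0, -0.993], [-0.0, -1.0, 0.0]]
wrist_force: [0.3, -1.1, 0.6]
gripper_width: 0.0914
[ 0.31659677 -0.38781338  0.29235705] [[-9.93457028e-01  2.83468185e-04  1.14206187e-01]
 [-1.14206278e-01 -3.28836252e-04 -9.93457004e-01]
 [-2.44058319e-04 -9.99999906e-01  3.59058532e-04]] [-5.76122942e+01  1.82943276e+01  9.42958716e+01  3.92475475e-03
  6.73851910e+01  2.58283532e+01]
```

```bash
cat >> h.py <<'E'
def togo(P,yawz=None,R=None):
    "offset in cm in tool axes from measured TCP to world P; turn about tool y so that tool z has world yaw yawz"
    o=get_obs(); T=np.array(o["tool_rot"]); d=T.T@(np.array(P)-np.array(o["ee_pos"]))*100
    if R is None and yawz is not None:
        a=np.radians(yawz); zz=np.array([np.cos(a),np.sin(a),0]); yy=np.array([0,0,-1.]); R=np.stack([np.cross(yy,zz),yy,zz],1)
    rv=None if R is None else np.degrees(cv2.Rodrigues(T.T@R)[0].ravel())
    print("off",np.round(d,2),"rot",None if rv is None else np.round(rv,2),"F",np.round(o["wrist_force"],1),"w",round(o["gripper_width"],4),"t",o["t"])
E
python3 -m jog '{"offset":[[-4,0,-5],[-8,0,-9.5],[-12,0,-14.5],[-16,0,-19],[-20,0,-24]],"delta_rot":[[0,1,0],[0,1.7,0],[0,1.7,0],[0,1.7,0],[0,1.7,0]],"gripper":[0,0,0,0,0]}'
python3 -m jog '{"offset":[[-2,0,-2.5],[-4,0,-5],[-4.4,0,-5.3],[-4.4,0,-5.3],[-4.4,0,-5.3]],"delta_rot":[[0,0,0],[0,0,0],[0,0,0],[0,0,0],[0,0,0]],"gripper":[0,0,0,0,0]}'
python3 -c "
from h import *
togo([.552,-.027,.24],-85)
s=snapshot('wrist');cv2.imwrite('pics/w1.png',s['img'])
W=cloud(s);z=W[...,2];m=((z>.125)&(z<.145))
n,l,st,c=cv2.connectedComponentsWithStats(m.astype(np.uint8));i=1+np.argmax(st[1:,4]);print(st[i],cv2.minAreaRect((W[l==i][:,:2]*1000).astype(np.float32)),np.median(z[l==i]))"
```

```text
t: 1.7
ee_pos: [0.4537, -0.1785, 0.2925]
tool_rot: [[-0.996, 0.001, 0.086], [-0.086, -0.0, -0.996], [-0.001, -1.0, 0.0]]
wrist_force: [1.5, -1.4, -0.2]
gripper_width: 0.0911
t: 2.2
ee_pos: [0.4917, -0.1243, 0.2922]
tool_rot: [[-0.996, -0.0, 0.086], [-0.086, -0.0, -0.996], [0.0, -1.0, 0.0]]
wrist_force: [-0.1, 0.0, 0.0]
gripper_width: 0.0912
off [-6.85  5.22 -9.18] rot [-0.01 -0.05  0.02] F [-0.1  0.   0. ] w 0.0912 t 2.2
[  141    64    88   150 11266] ((554.1708984375, -28.351444244384766), (99.24079132080078, 49.954978942871094), 4.714250087738037) 0.13611717293460718
```

View pics/w1.png

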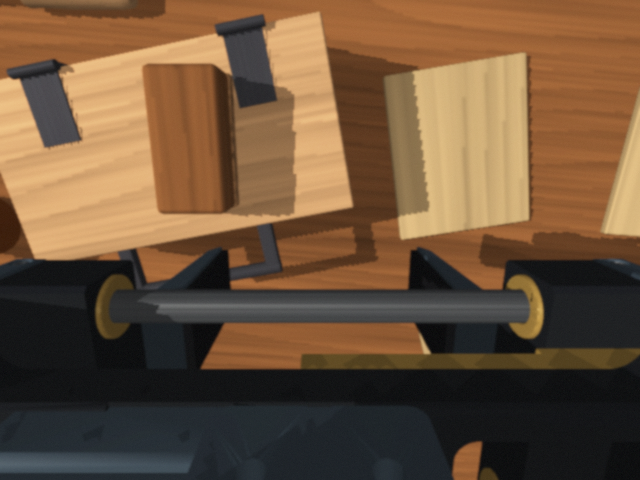

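The wrist view shows the block at (187,138), the target board at (460,145), and part of the handle at (250,265). The block is at (0.553,-0.028) with yaw 4.8°.

```bash
python3 -c "
from h import *
s=snapshot('wrist');W=cloud(s);z=W[...,2]
b=np.zeros((480,640),np.uint8);b[40:245,375:540]=((z>.004)&(z<.016))[40:245,375:540]
b=cv2.morphologyEx(b,cv2.MORPH_OPEN,np.ones((15,15),np.uint8))
print('board',cv2.minAreaRect((W[b>0][:,:2]*1000).astype(np.float32)),np.median(z[b>0]))"
python3 -m jog '{"offset":[[-4,0,-3],[-7,0,-6],[-7,0,-9],[-7,2,-9.3],[-7,5,-9.3]],"delta_rot":[[0,0,0],[0,0,0],[0,0,0],[0,0,0],[0,0,0]],"gripper":[0,0,0,0,0]}'
python3 -m jog '{"offset":[[0,0,0],[0,0,0],[0,0,0],[0,0,0],[0,0,0]],"delta_rot":[[0,0,0],[0,0,0],[0,0,0],[0,0,0],[0,0,0]],"gripper":[0,0,0,0,0]}'
python3 -c "
from h import *
togo([.553,-.028,.1765],-85.2)"
```

```text
board ((565.8352661132812, -264.55841064453125), (170.20401000976562, 139.5701904296875), 13.936029434204102) 0.008560947844704474
t: 2.8
ee_pos: [0.5544, -0.025, 0.2429]
tool_rot: [[-0.996, 0.003, 0.087], [-0.087, -0.001, -0.996], [-0.003, -1.0, 0.001]]
wrist_force: [0.8, -0.5, -0.1]
gripper_width: 0.0912
t: 3.3
ee_pos: [0.5541, -0.0253, 0.2431]
tool_rot: [[-0.996, 0.001, 0.086], [-0.086, -0.0, -0.996], [-0.001, -1.0, 0.0]]
wrist_force: [0.3, -0.6, 0.5]
gripper_width: 0.0908
off [0.14 6.66 0.26] rot [-0.02  0.14 -0.08] F [ 0.3 -0.6  0.5] w 0.0908 t 3.3
```

```bash
python3 -m jog '{"offset":[[0.1,2,0.26],[0.1,4,0.26],[0.1,5.5,0.26],[0.1,6.5,0.26],[0.1,6.6,0.26]],"delta_rot":[[0,0,0],[0,0,0],[0,0,0],[0,0,0],[0,0,0]],"gripper":[0,0,0,0,0]}'
python3 -m jog '{"offset":[[0,0,0],[0,0,0],[0,0,0],[0,0,0],[0,0,0]],"delta_rot":[[0,0,0],[0,0,0],[0,0,0],[0,0,0],[0,0,0]],"gripper":[0.3,0.45,0.6,0.7,0.7]}'
python3 -c "
from h import *
togo([.553,-.028,.1765],-85.2)"
```

```text
t: 3.8
ee_pos: [0.5527, -0.0277, 0.1755]
tool_rot: [[-0.996, -0.001, 0.086], [-0.086, 0.0, -0.996], [0.001, -1.0, -0.0]]
wrist_force: [-0.1, 0.3, 0.3]
gripper_width: 0.0912
t: 4.3
ee_pos: [0.5531, -0.0277, 0.1765]
tool_rot: [[-0.996, 0.0, 0.086], [-0.086, -0.0, -0.996], [-0.0, -1.0, 0.0]]
wrist_force: [-0.4, -0.2, -0.9]
gripper_width: 0.0538
off [ 0.01 -0.    0.03] rot [-0.01  0.16 -0.02] F [-0.4 -0.2 -0.9] w 0.0538 t 4.3
```

```bash
python3 -m jog '{"offset":[[0,0,0],[0,0,0],[0,0,0],[0,-0.5,0],[0,-1,0]],"delta_rot":[[0,0,0],[0,0,0],[0,0,0],[0,0,0],[0,0,0]],"gripper":[0.75,0.75,0.75,0.75,0.75]}'
python3 -c "
from h import *
togo([.567,-.275,.2265],-76)"
```

```text
t: 4.8
ee_pos: [0.5529, -0.0277, 0.1864]
tool_rot: [[-0.996, -0.001, 0.086], [-0.086, 0.0, -0.996], [0.001, -1.0, -0.0]]
wrist_force: [0.5, -0.4, -1.7]
gripper_width: 0.0498
off [ 0.73 -4.02 24.76] rot [ 0.01 -9.04  0.03] F [ 0.5 -0.4 -1.7] w 0.0498 t 4.8
```

```bash
python3 -m jog '{"offset":[[0,-1.5,0],[0,-3,1],[0.1,-4,3],[0.2,-4,6],[0.3,-4,9]],"delta_rot":[[0,0,0],[0,-1,0],[0,-2,0],[0,-3,0],[0,-4,0]],"gripper":[0.75,0.75,0.75,0.75,0.75]}'
python3 -c "
from h import *
togo([.567,-.27,.2265],-76)"
```

```text
t: 5.3
ee_pos: [0.5579, -0.1184, 0.227]
tool_rot: [[-0.988, 0.001, 0.157], [-0.157, -0.0, -0.988], [-0.001, -1.0, 0.0]]
wrist_force: [0.3, 0.3, -1.8]
gripper_width: 0.05
off [ 1.49  0.06 15.11] rot [-0.03 -4.95 -0.05] F [ 0.3  0.3 -1.8] w 0.05 t 5.3
```

```bash
python3 -m jog '{"offset":[[0.3,0,3.5],[0.6,0,7],[1,0,10.5],[1.3,0,13.5],[1.5,0,15]],"delta_rot":[[0,-1,0],[0,-2,0],[0,-3,0],[0,-4,0],[0,-5,0]],"gripper":[0.75,0.75,0.75,0.75,0.75]}'
python3 -m jog '{"offset":[[0,1,0],[0,3,0],[0,5,0],[0,7,0],[0,8,0]],"delta_rot":[[0,0,0],[0,0,0],[0,0,0],[0,0,0],[0,0,0]],"gripper":[0.75,0.75,0.75,0.75,0.75]}'
python3 -c "
from h import *
togo([.567,-.27,.0935],-76)
s=snapshot('scene');cv2.imwrite('pics/s2.png',s['img'])"
```

```text
t: 5.8
ee_pos: [0.5663, -0.2707, 0.2265]
tool_rot: [[-0.971, 0.0, 0.24], [-0.24, -0.001, -0.971], [-0.0, -1.0, 0.001]]
wrist_force: [0.0, 1.0, -2.4]
gripper_width: 0.05
t: 6.3
ee_pos: [0.5655, -0.2668, 0.1443]
tool_rot: [[-0.97, -0.002, 0.241], [-0.241, 0.002, -0.97], [0.002, -1.0, -0.002]]
wrist_force: [-0.0, -0.3, -0.2]
gripper_width: 0.0499
off [-0.07  5.08  0.36] rot [ 0.12 -0.03  0.11] F [-0.  -0.3 -0.2] w 0.0499 t 6.3
```

View pics/s2.png

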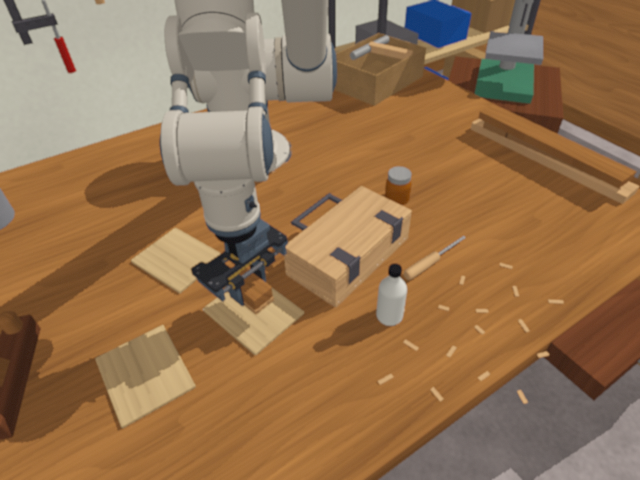

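Scene view: the block is held level above the right board at (255,290), and nothing else has moved. Lowering; contact is expected at TCP z≈0.0935.

```bash
python3 -m jog '{"offset":[[0,1.5,0.2],[0,3,0.3],[0,4,0.3],[0,4.5,0.3],[0,4.6,0.3]],"delta_rot":[[0,0,0],[0,0,0],[0,0,0],[0,0,0],[0,0,0]],"gripper":[0.75,0.75,0.75,0.75,0.75]}'
python3 -m jog '{"offset":[[0,0.1,0],[0,0.2,0],[0,0.3,0],[0,0.4,0],[0,0.45,0]],"delta_rot":[[0,0,0],[0,0,0],[0,0,0],[0,0,0],[0,0,0]],"gripper":[0.75,0.75,0.75,0.75,0.75]}'
python3 -c "
from h import *
togo([.567,-.27,.0935],-76)"
```

```text
t: 6.85
ee_pos: [0.5669, -0.2709, 0.0995]
tool_rot: [[-0.97, -0.001, 0.241], [-0.241, 0.001, -0.97], [0.001, -1.0, -0.001]]
wrist_force: [-0.3, 0.0, -1.1]
gripper_width: 0.0499
t: 7.35
ee_pos: [0.5671, -0.2711, 0.0958]
tool_rot: [[-0.97, 0.0, 0.241], [-0.241, -0.0, -0.97], [-0.0, -1.0, 0.0]]
wrist_force: [-0.2, -0.5, -0.8]
gripper_width: 0.0499
off [-0.02  0.23 -0.1 ] rot [-0.   -0.04 -0.01] F [-0.2 -0.5 -0.8] w 0.0499 t 7.35
```

```bash
python3 -m jog '{"offset":[[0,0.05,0],[0,0.1,0],[0,0.14,0],[0,0.18,0],[0,0.2,0]],"delta_rot":[[0,0,0],[0,0,0],[0,0,0],[0,0,0],[0,0,0]],"gripper":[0.75,0.75,0.75,0.75,0.75]}'
python3 -c "
from h import *
togo([.567,-.27,.0935],-76)"
```

```text
t: 7.85
ee_pos: [0.5671, -0.271, 0.0937]
tool_rot: [[-0.97, -0.0, 0.241], [-0.241, 0.0, -0.97], [0.0, -1.0, -0.0]]
wrist_force: [0.1, -0.0, -1.0]
gripper_width: 0.0497
off [-0.02  0.02 -0.1 ] rot [ 0.   -0.03  0.  ] F [ 0.1 -0.  -1. ] w 0.0497 t 7.85
```

```bash
python3 -m jog '{"offset":[[0,0.03,0],[0,0.06,0],[0,0.09,0],[0,0.12,0],[0,0.12,0]],"delta_rot":[[0,0,0],[0,0,0],[0,0,0],[0,0,0],[0,0,0]],"gripper":[0.75,0.75,0.75,0.75,0.75]}'
python3 -c "
from h import *
togo([.567,-.27,.0935],-76)"
```

```text
t: 8.35
ee_pos: [0.5671, -0.271, 0.0934]
tool_rot: [[-0.97, 0.0, 0.241], [-0.241, -0.0, -0.97], [-0.0, -1.0, 0.0]]
wrist_force: [-4.6, 1.8, 14.3]
gripper_width: 0.05
off [-0.02 -0.01 -0.1 ] rot [-0.02 -0.04 -0.02] F [-4.6  1.8 14.3] w 0.05 t 8.35
```

Contact at z=0.0934. I ease off and open slowly.

```bash
python3 -m jog '{"offset":[[0,-0.05,0],[0,-0.05,0],[0,-0.05,0],[0,-0.05,0],[0,-0.05,0]],"delta_rot":[[0,0,0],[0,0,0],[0,0,0],[0,0,0],[0,0,0]],"gripper":[0.7,0.35,0.3,0.2,0.1]}'
python3 -m jog '{"offset":[[0,-0.05,0],[0,-1,0],[0,-3,0],[0,-6,0],[0,-10,0]],"delta_rot":[[0,0,0],[0,0,0],[0,0,0],[0,0,0],[0,0,0]],"gripper":[0.1,0.1,0.1,0.1,0.1]}'
python3 -c "
from h import *
s=snapshot('scene');cv2.imwrite('pics/s3.png',s['img'])
yaw=np.radians(14.92);B=np.array([.4341,-.0263,.086])
togo([B[0],B[1],.25],14.9)"
```

```text
t: 8.85
ee_pos: [0.567, -0.271, 0.0929]
tool_rot: [[-0.97, -0.0, 0.241], [-0.241, 0.0, -0.97], [0.0, -1.0, -0.0]]
wrist_force: [0.7, -0.3, -0.9]
gripper_width: 0.0771
t: 9.35
ee_pos: [0.5664, -0.2707, 0.1936]
tool_rot: [[-0.97, -0.002, 0.241], [-0.241, 0.001, -0.97], [0.002, -1.0, -0.002]]
wrist_force: [0.8, 0.6, 0.5]
gripper_width: 0.082
off [  7.12  -5.08 -27.07] rot [ -0.45 -90.93   0.  ] F [ 3.5 -1.5  8.2] w 0.0821 t 9.4
```

View pics/s3.png

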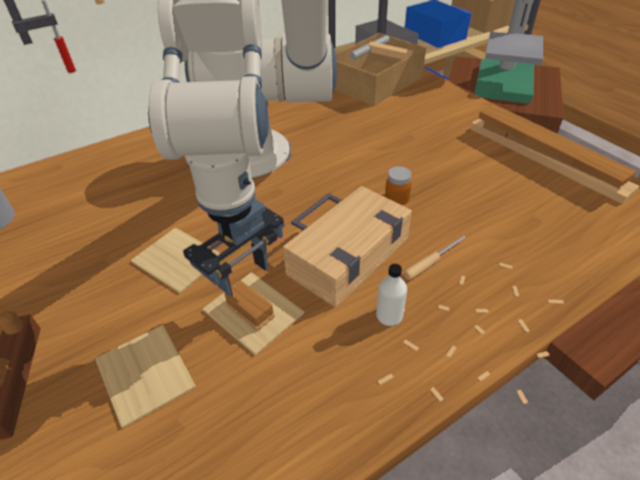

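Scene view: the block rests flat on the target board at (250,308), right way up. Next I rise and swing over to the handle.

```bash
python3 -m jog '{"offset":[[0,-2.5,0],[0.5,-5,-2],[1,-6,-5],[2,-6,-8],[3,-6,-11]],"delta_rot":[[0,-5,0],[0,-13,0],[0,-21,0],[0,-29,0],[0,-37,0]],"gripper":[0.1,0.1,0.3,0.5,0.6]}'
python3 -c "
from h import *
togo([.4341,-.0263,.25],14.9)"
```

```text
t: 9.9
ee_pos: [0.5109, -0.1707, 0.254]
tool_rot: [[-0.625, 0.001, 0.78], [-0.78, -0.001, -0.625], [-0.0, -1.0, 0.002]]
wrist_force: [-0.2, -0.5, -0.4]
gripper_width: 0.0611
off [ -6.46   0.38 -15.02] rot [-9.000e-02 -5.362e+01  2.000e-02] F [-0.2 -0.5 -0.4] w 0.0611 t 9.9
```

```bash
python3 -m jog '{"offset":[[-1,0,-3],[-2.5,0,-6],[-4,0,-9],[-5,0,-12],[-6,0,-14]],"delta_rot":[[0,-8,0],[0,-16,0],[0,-24,0],[0,-32,0],[0,-40,0]],"gripper":[0.6,0.6,0.6,0.6,0.6]}'
python3 -c "
from h import *
togo([.4341,-.0263,.25],14.9)"
```

```text
t: 10.4
ee_pos: [0.439, -0.0353, 0.2535]
tool_rot: [[0.023, 0.0, 1.0], [-1.0, 0.0, 0.023], [-0.0, -1.0, 0.0]]
wrist_force: [0.4, -1.0, 0.1]
gripper_width: 0.0367
off [-0.92  0.35 -0.47] rot [-1.000e-02 -1.358e+01 -1.000e-02] F [ 0.4 -1.   0.1] w 0.0367 t 10.4
```

```bash
python3 -m jog '{"offset":[[-0.3,0.3,-0.2],[-0.9,0.4,-0.5],[-0.9,0.4,-0.5],[-0.9,0.4,-0.5],[-0.9,0.4,-0.5]],"delta_rot":[[0,-7,0],[0,-13.6,0],[0,-13.6,0],[0,-13.6,0],[0,-13.6,0]],"gripper":[0.6,0.6,0.6,0.6,0.6]}'
python3 -c "
from h import *
togo([.4341,-.0263,.25],14.9)
s=snapshot('wrist');im=s['img'].copy()
C=np.array([.5452,.0033,0]);a=np.radians(14.92);R=np.array([[np.cos(a),-np.sin(a),0],[np.sin(a),np.cos(a),0],[0,0,1]])
for p,q in [((-.115,-.06,.086),(-.115,.06,.086)),((-.075,-.14,.092),(-.075,.14,.092))]:
    P=proj(s,[C+R@np.array(p),C+R@np.array(q)]);print(P)
    cv2.line(im,tuple(int(v) for v in P[0]),tuple(int(v) for v in P[1]),(0,255,0),1)
cv2.imwrite('pics/w4.png',im)
s=snapshot('top');cv2.imwrite('pics/t4.png',cv2.resize(s['img'][180:340,160:460],None,fx=2.6,fy=2.6))
W=cloud(snapshot('wrist'));np.save('w4.npy',W)"
```

```text
t: 10.9
ee_pos: [0.4356, -0.0282, 0.2493]
tool_rot: [[0.248, 0.001, 0.969], [-0.969, -0.0, 0.248], [0.0, -1.0, 0.0]]
wrist_force: [0.4, -1.0, -0.8]
gripper_width: 0.0364
off [-0.22 -0.07 -0.1 ] rot [-0.03 -0.52  0.02] F [ 0.4 -1.  -0.8] w 0.0364 t 10.9
[[316.58591292 307.43966396]
 [314.6314827  150.08413036]]
[[366.41037122 399.94122189]
 [376.35098498  19.33154152]]
```

View pics/w4.png

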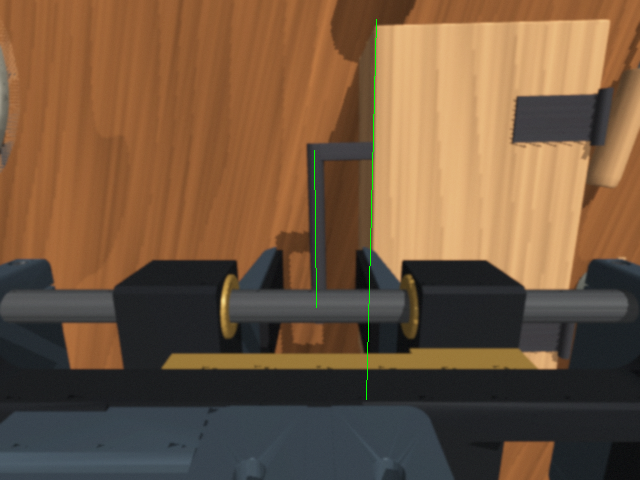

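View pics/t4.png

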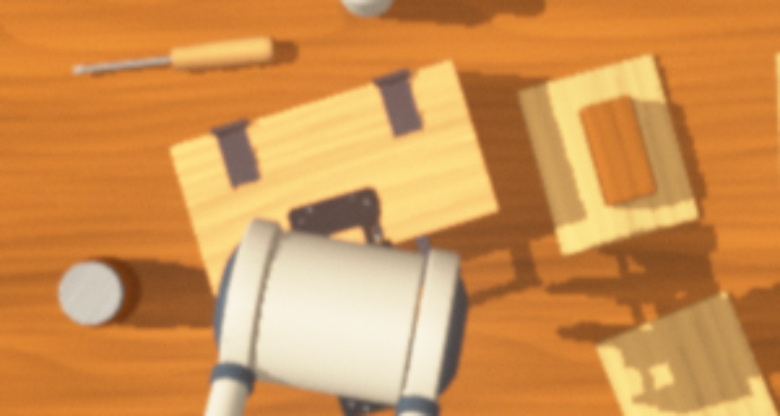

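The overlay matches the bar at (316,160-300) and the lid front edge at (374,20-250) to within about 1 px. The top view shows the block on the board at (617,150 in the crop). Descending to straddle the bar.

```bash
python3 -m jog '{"offset":[[-0.2,0,-0.1],[-0.2,2,-0.1],[-0.2,4,-0.1],[-0.2,5.5,-0.1],[-0.2,6,-0.1]],"delta_rot":[[0,-0.5,0],[0,-0.5,0],[0,-0.5,0],[0,-0.5,0],[0,-0.5,0]],"gripper":[0.6,0.6,0.6,0.6,0.6]}'
python3 -c "
from h import *
togo([.4341,-.0263,.1455],14.9)"
```

```text
t: 11.55
ee_pos: [0.4332, -0.0261, 0.1879]
tool_rot: [[0.26, -0.002, 0.966], [-0.966, 0.0, 0.26], [-0.001, -1.0, -0.002]]
wrist_force: [0.3, 0.7, -0.5]
gripper_width: 0.0366
off [0.05 4.24 0.09] rot [ 0.11  0.15 -0.05] F [ 0.3  0.7 -0.5] w 0.0366 t 11.55
```

```bash
python3 -m jog '{"offset":[[0,1,0.05],[0,2,0.05],[0,3,0.05],[0,4,0.05],[0,4.2,0.05]],"delta_rot":[[0,0,0],[0,0,0],[0,0,0],[0,0,0],[0,0,0]],"gripper":[0.6,0.6,0.6,0.6,0.6]}'
python3 -m jog '{"offset":[[0,0,0],[0,0,0],[0,0,0],[0,0,0],[0,0,0]],"delta_rot":[[0,0,0],[0,0,0],[0,0,0],[0,0,0],[0,0,0]],"gripper":[0.65,0.7,0.75,0.8,0.85]}'
python3 -c "
from h import *
togo([.4341,-.0263,.1455],14.9)"
```

```text
t: 12.05
ee_pos: [0.4339, -0.026, 0.1459]
tool_rot: [[0.26, -0.001, 0.966], [-0.966, 0.0, 0.26], [-0.001, -1.0, -0.001]]
wrist_force: [-0.5, -0.8, 0.8]
gripper_width: 0.0365
t: 12.55
ee_pos: [0.4344, -0.026, 0.1472]
tool_rot: [[0.26, 0.0, 0.966], [-0.966, -0.0, 0.26], [0.0, -1.0, 0.0]]
wrist_force: [-0.4, -0.2, 0.0]
gripper_width: 0.0146
off [ 0.02  0.17 -0.04] rot [-0.02  0.16  0.01] F [-0.4 -0.2  0. ] w 0.0146 t 12.55
```

```bash
python3 -m jog '{"offset":[[0,0.15,-0.04],[0,0.15,-0.04],[0,0.15,-0.04],[0,0.15,-0.04],[0,0.15,-0.04]],"delta_rot":[[0,0,0],[0,0,0],[0,0,0],[0,0,0],[0,0,0]],"gripper":[0.85,0.9,0.95,0.95,0.95]}'
python3 -c "
from h import *
togo([.4341,-.0263,.1455],14.9)"
```

```text
t: 13.05
ee_pos: [0.4336, -0.0262, 0.1454]
tool_rot: [[0.26, -0.001, 0.966], [-0.966, -0.0, 0.26], [-0.0, -1.0, -0.001]]
wrist_force: [-3.5, -4.5, -0.3]
gripper_width: 0.0112
off [ 0.03 -0.01  0.04] rot [ 0.04  0.17 -0.01] F [-3.5 -4.5 -0.3] w 0.0112 t 13.05
```

Gripped: width 11.2 mm, and the jaw centre is within 1 mm of the predicted bar. Now the increments along the arc, with the tool held vertical so the bar turns in the fingers.

```bash
python3 - <<'E'
import numpy as np
def f(t): t=np.radians(t); return np.array([-(19*np.sin(t)-np.cos(t)), -19*np.cos(t)-np.sin(t)])
th=[0,.5,1.2,2.2,3.5,5]
seq=[th]+[[a+2*i for i in range(6)] for a in range(5,95,10)]+[[95,96.5,98,99.2,100.4,101.2]]
for s in seq: print(s[0],s[-1],[[0,round(float(v[0]),2),round(float(v[1]),2)] for v in [f(t)-f(s[0]) for t in s[1:]]])
H=np.array([.6177,.0226]);u=np.array([np.cos(np.radians(14.92)),np.sin(np.radians(14.92))])
for t in [5,35,65,95,101.24]:
    y,z=f(t)/100; print(t,np.round(np.r_[H+u*z,.096-y+.0595],4))
E
cat >> h.py <<'E'
def arc():
    o=get_obs();p=np.array(o["ee_pos"]);H=np.array([.6177,.0226]);a=np.radians(14.92);u=np.array([np.cos(a),np.sin(a)]);v=np.array([-u[1],u[0]])
    w=p[:2]-H; x=w@u; z=p[2]-.0595-.096
    F=np.array(o["wrist_force"]);T=np.array(o["tool_rot"])
    print("theta",round(np.degrees(np.arctan2(z,-x))+np.degrees(np.arctan2(.010,.190)),2),"r mm",round(np.hypot(x,z)*1000,1),"(190.3) lat",round(w@v*1000,1),"Ftool",np.round(T.T@F,1),"w",round(o["gripper_width"],4),"t",o["t"])
E
python3 -c "
from h import *
arc()"
```

```text
0 5 [[0, -0.17, -0.01], [0, -0.4, -0.02], [0, -0.73, -0.02], [0, -1.16, -0.03], [0, -1.66, -0.01]]
5 15 [[0, -0.66, 0.03], [0, -1.32, 0.09], [0, -1.98, 0.17], [0, -2.64, 0.28], [0, -3.29, 0.4]]
15 25 [[0, -0.65, 0.15], [0, -1.29, 0.32], [0, -1.92, 0.52], [0, -2.55, 0.73], [0, -3.17, 0.97]]
25 35 [[0, -0.61, 0.26], [0, -1.21, 0.54], [0, -1.81, 0.84], [0, -2.39, 1.16], [0, -2.96, 1.51]]
35 45 [[0, -0.56, 0.36], [0, -1.1, 0.74], [0, -1.63, 1.14], [0, -2.15, 1.56], [0, -2.65, 2.0]]
45 55 [[0, -0.49, 0.45], [0, -0.96, 0.92], [0, -1.41, 1.41], [0, -1.84, 1.91], [0, -2.26, 2.43]]
55 65 [[0, -0.4, 0.53], [0, -0.78, 1.07], [0, -1.14, 1.63], [0, -1.48, 2.2], [0, -1.81, 2.78]]
65 75 [[0, -0.3, 0.59], [0, -0.58, 1.19], [0, -0.84, 1.8], [0, -1.08, 2.42], [0, -1.3, 3.05]]
75 85 [[0, -0.19, 0.64], [0, -0.37, 1.28], [0, -0.52, 1.92], [0, -0.64, 2.58], [0, -0.75, 3.23]]
85 95 [[0, -0.08, 0.66], [0, -0.14, 1.32], [0, -0.17, 1.98], [0, -0.19, 2.65], [0, -0.17, 3.31]]
95 101.2 [[0, 0.02, 0.5], [0, 0.06, 0.99], [0, 0.1, 1.39], [0, 0.15, 1.79], [0, 0.18, 2.05]]
5 [ 0.434  -0.0264  0.1621]
35 [ 0.4618 -0.0189  0.2563]
65 [ 5.314e-01 -4.000e-04  3.235e-01]
95 [0.6241 0.0243 0.3456]
101.24 [0.644  0.0296 0.3438]
theta -0.01 r mm 190.7 (190.3) lat 0.3 Ftool [ 3.5  0.3 -4.5] w 0.0112 t 13.05
```

```bash
python3 -m jog '{"offset":[[0,-0.17,-0.01],[0,-0.4,-0.02],[0,-0.73,-0.02],[0,-1.16,-0.03],[0,-1.66,-0.01]],"delta_rot":[[0,0,0],[0,0,0],[0,0,0],[0,0,0],[0,0,0]],"gripper":[0.95,0.95,0.95,0.95,0.95]}' >/dev/null; python3 -c "
from h import *
arc()"
```

```text
theta 5.01 r mm 190.7 (190.3) lat 0.2 Ftool [ 4.2  3.8 -4.3] w 0.0112 t 13.55
```

Tracks well. Continuing.

```bash
python3 -m jog '{"offset":[[0,-0.66,0.03],[0,-1.32,0.09],[0,-1.98,0.17],[0,-2.64,0.28],[0,-3.29,0.4]],"delta_rot":[[0,0,0],[0,0,0],[0,0,0],[0,0,0],[0,0,0]],"gripper":[0.95,0.95,0.95,0.95,0.95]}' >/dev/null; python3 -c "
from h import *
arc()"
python3 -m jog '{"offset":[[0,-0.65,0.15],[0,-1.29,0.32],[0,-1.92,0.52],[0,-2.55,0.73],[0,-3.17,0.97]],"delta_rot":[[0,0,0],[0,0,0],[0,0,0],[0,0,0],[0,0,0]],"gripper":[0.95,0.95,0.95,0.95,0.95]}' >/dev/null; python3 -c "
from h import *
arc()"
```

```text
theta 15.02 r mm 190.9 (190.3) lat 0.3 Ftool [ 4.9  3.1 -5. ] w 0.0111 t 14.05
theta 24.88 r mm 191.4 (190.3) lat 0.4 Ftool [ 3.9  0.7 -8.4] w 0.0114 t 14.55
```

```bash
python3 -m jog '{"offset":[[0,-0.6,0.29],[0,-1.19,0.58],[0,-1.79,0.88],[0,-2.37,1.2],[0,-2.94,1.55]],"delta_rot":[[0,0,0],[0,0,0],[0,0,0],[0,0,0],[0,0,0]],"gripper":[0.95,0.95,0.95,0.95,0.95]}' >/dev/null; python3 -c "
from h import *
arc()"
python3 -m jog '{"offset":[[0,-0.56,0.36],[0,-1.1,0.74],[0,-1.63,1.14],[0,-2.15,1.56],[0,-2.65,2.0]],"delta_rot":[[0,0,0],[0,0,0],[0,0,0],[0,0,0],[0,0,0]],"gripper":[0.95,0.95,0.95,0.95,0.95]}' >/dev/null; python3 -c "
from h import *
arc()
s=snapshot('scene');cv2.imwrite('pics/s5.png',s['img'])"
```

```text
theta 34.57 r mm 191.9 (190.3) lat 0.6 Ftool [  5.5  -8.  -20.5] w 0.0114 t 15.05
theta 44.26 r mm 192.6 (190.3) lat 0.9 Ftool [  5.1 -23.1 -32.6] w 0.0116 t 15.55
```

View pics/s5.png

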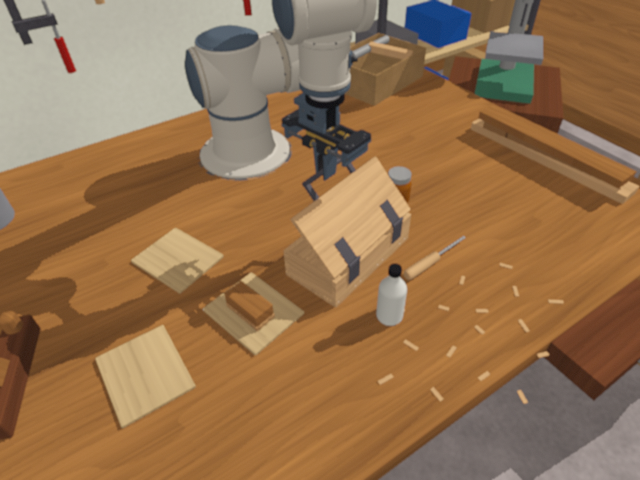

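The scene shows the lid about 44° up with the bar in the fingers. The outward force (≈40 N) says my path cuts about 2-3 mm inside the true arc. I ease outward before going on.

```bash
python3 -m jog '{"offset":[[0,-0.06,-0.06],[0,-0.12,-0.12],[0,-0.16,-0.16],[0,-0.16,-0.16],[0,-0.16,-0.16]],"delta_rot":[[0,0,0],[0,0,0],[0,0,0],[0,0,0],[0,0,0]],"gripper":[0.95,0.95,0.95,0.95,0.95]}' >/dev/null; python3 -c "
from h import *
arc()
o=get_obs();print(o['torque'],o['tool_rot'])"
```

```text
theta 44.76 r mm 193.1 (190.3) lat 0.8 Ftool [  0.7  -7.3 -12.2] w 0.0113 t 16.1
[-0.66975771  2.13715508  0.26819515] [[ 2.59975735e-01 -3.30284503e-03  9.65609501e-01]
 [-9.65614740e-01  3.23000743e-05  2.59977256e-01]
 [-8.89853846e-04 -9.99994545e-01 -3.18087860e-03]]
```

```bash
cat >> h.py <<'E'
def plan(n,step,db=.0037,da=-.0004,R=None,dr=0.0):
    o=get_obs();p=np.array(o["ee_pos"]);H=np.array([.6177,.0226]);a=np.radians(14.92);u=np.array([np.cos(a),np.sin(a)])
    x=(p[:2]-H)@u-da; z=p[2]-.0595-.096-db
    r=np.hypot(x,z); f=np.degrees(np.arctan2(z,-x)); print("phi",round(f,2),"r",round(r*1000,1))
    R=r if R is None else R
    for k in range(n):
        out=[]
        for j in range(1,6):
            f0=f+step*5*k; f1=f0+step*j
            g=lambda t,q: np.array([-q*np.sin(np.radians(t)),-q*np.cos(np.radians(t))])*100
            d=g(f1,r+dr*j/5)-g(f0,r)
            out.append([0,round(float(d[0]),2),round(float(d[1]),2)])
        print(round(f0+5*step,1),out)
E
python3 -c "
from h import *
plan(6,2)"
```

```text
phi 41.0 r 190.4
51.0 [[0, -0.49, 0.44], [0, -0.97, 0.91], [0, -1.43, 1.38], [0, -1.88, 1.88], [0, -2.31, 2.39]]
61.0 [[0, -0.41, 0.52], [0, -0.8, 1.06], [0, -1.17, 1.61], [0, -1.52, 2.18], [0, -1.86, 2.75]]
71.0 [[0, -0.31, 0.59], [0, -0.6, 1.18], [0, -0.87, 1.79], [0, -1.12, 2.41], [0, -1.35, 3.03]]
81.0 [[0, -0.21, 0.63], [0, -0.39, 1.27], [0, -0.55, 1.92], [0, -0.69, 2.57], [0, -0.8, 3.22]]
91.0 [[0, -0.09, 0.66], [0, -0.16, 1.32], [0, -0.21, 1.98], [0, -0.23, 2.65], [0, -0.23, 3.31]]
101.0 [[0, 0.02, 0.66], [0, 0.07, 1.33], [0, 0.14, 1.99], [0, 0.23, 2.65], [0, 0.35, 3.3]]
```

```bash
python3 -m jog '{"offset":[[0,-0.5,0.42],[0,-1.0,0.88],[0,-1.46,1.35],[0,-1.91,1.85],[0,-2.34,2.36]],"delta_rot":[[0,0,0],[0,0,0],[0,0,0],[0,0,0],[0,0,0]],"gripper":[0.95,0.95,0.95,0.95,0.95]}' >/dev/null; python3 -c "
from h import *
arc();plan(1,2)"
```

```text
theta 54.67 r mm 194.3 (190.3) lat 1.0 Ftool [ -2.4 -13.6 -15.6] w 0.0111 t 16.6
phi 51.06 r 191.2
61.1 [[0, -0.41, 0.53], [0, -0.8, 1.07], [0, -1.17, 1.62], [0, -1.53, 2.19], [0, -1.86, 2.76]]
```

```bash
python3 -m jog '{"offset":[[0,-0.45,0.5],[0,-0.87,1.03],[0,-1.25,1.57],[0,-1.61,2.13],[0,-1.95,2.7]],"delta_rot":[[0,0,0],[0,0,0],[0,0,0],[0,0,0],[0,0,0]],"gripper":[0.95,0.95,0.95,0.95,0.95]}' >/dev/null; python3 -c "
from h import *
arc();plan(1,1.5)
W=cloud(snapshot('scene'));z=W[...,2]
a=np.radians(14.92);R=np.array([[np.cos(a),-np.sin(a)],[np.sin(a),np.cos(a)]])
L=(W[...,:2]-[.5452,.0033])@R
m=(abs(L[...,1])<.12)&(L[...,0]>-.1)&(L[...,0]<.2)&(z>.14)&(z<.4)
x=L[...,0][m];zz=z[m];import numpy as np
P=np.stack([x,zz],1)
P=P[np.random.default_rng(0).permutation(len(P))]
best=0
for i in range(0,600,2):
    p,q=P[i],P[i+1];d=q-p
    if np.hypot(*d)<.04: continue
    n=np.array([-d[1],d[0]])/np.hypot(*d);k=abs((P-p)@n)<.002
    if k.sum()>best: best=k.sum();K=k
Q=P[K];c=Q.mean(0);v=np.linalg.svd(Q-c,full_matrices=False)[2][0];print(len(P),best,'lid ang',np.degrees(np.arctan2(v[1],-v[0]))%180, c)
"
```

```text
theta 64.74 r mm 195.3 (190.3) lat 1.1 Ftool [-2.4 -6.2 -6.4] w 0.0112 t 17.1
phi 61.31 r 191.8
68.8 [[0, -0.24, 0.44], [0, -0.46, 0.89], [0, -0.67, 1.35], [0, -0.87, 1.81], [0, -1.06, 2.28]]
8220 3419 lid ang 63.59377896879033 [0.02460376 0.19348544]
```

Vision puts the lid at ≈63.6°, against 64.7° from the kinematics. The bar is probably rolling a few mm along the pads. Continuing with a slight outward growth.

```bash
cat > lid.py <<'E'
from h import *
def lidang(cam="scene"):
    W=cloud(snapshot(cam));z=W[...,2]
    a=np.radians(14.92);R=np.array([[np.cos(a),-np.sin(a)],[np.sin(a),np.cos(a)]])
    L=(W[...,:2]-[.5452,.0033])@R
    m=(abs(L[...,1])<.13)&(L[...,0]>-.1)&(L[...,0]<.2)&(z>.12)&(z<.4)
    P=np.stack([L[...,0][m],z[m]],1);rng=np.random.default_rng(0);best=0
    for _ in range(400):
        i,j=rng.integers(len(P),size=2);p=P[i];d=P[j]-p
        if np.hypot(*d)<.04: continue
        n=np.array([-d[1],d[0]])/np.hypot(*d);k=abs((P-p)@n)<.002
        if k.sum()>best: best=k.sum();K=k
    Q=P[K];c=Q.mean(0);v=np.linalg.svd(Q-c,full_matrices=False)[2][0]
    print(cam,len(P),best,"lid ang",np.round(np.degrees(np.arctan2(v[1],-v[0]))%180,2),"span z",np.round([Q[:,1].min(),Q[:,1].max()],3))
E
python3 -c "
from h import *
plan(4,2,dr=.001)"
python3 -m jog '{"offset":[[0,-0.33,0.58],[0,-0.64,1.16],[0,-0.93,1.75],[0,-1.2,2.36],[0,-1.45,2.98]],"delta_rot":[[0,0,0],[0,0,0],[0,0,0],[0,0,0],[0,0,0]],"gripper":[0.95,0.95,0.95,0.95,0.95]}' >/dev/null; python3 -c "
from lid import *
arc();plan(1,2,dr=.001)"
```

```text
phi 61.63 r 191.8
71.6 [[0, -0.33, 0.59], [0, -0.63, 1.18], [0, -0.92, 1.79], [0, -1.18, 2.41], [0, -1.42, 3.04]]
81.6 [[0, -0.22, 0.63], [0, -0.42, 1.27], [0, -0.59, 1.92], [0, -0.74, 2.58], [0, -0.87, 3.24]]
91.6 [[0, -0.11, 0.66], [0, -0.19, 1.33], [0, -0.25, 2.0], [0, -0.28, 2.67], [0, -0.3, 3.34]]
101.6 [[0, 0.01, 0.67], [0, 0.05, 1.34], [0, 0.1, 2.01], [0, 0.18, 2.68], [0, 0.29, 3.34]]
theta 74.51 r mm 196.4 (190.3) lat 1.3 Ftool [-4.5 -3.3 -3.8] w 0.0115 t 17.65
phi 71.26 r 192.8
81.3 [[0, -0.22, 0.64], [0, -0.43, 1.28], [0, -0.61, 1.93], [0, -0.76, 2.59], [0, -0.9, 3.25]]
```

```bash
python3 -m jog '{"offset":[[0,-0.22,0.63],[0.02,-0.43,1.26],[0.04,-0.61,1.9],[0.06,-0.77,2.55],[0.06,-0.91,3.2]],"delta_rot":[[0,0,0],[0,0,0],[0,0,0],[0,0,0],[0,0,0]],"gripper":[0.95,0.95,0.95,0.95,0.95]}' >/dev/null; python3 -c "
from lid import *
arc();plan(1,1.6,dr=.001);lidang()"
```

```text
theta 84.18 r mm 197.3 (190.3) lat 1.2 Ftool [-8.9  2.2 -2. ] w 0.0112 t 18.15
phi 81.12 r 193.6
89.1 [[0, -0.1, 0.53], [0, -0.18, 1.07], [0, -0.24, 1.61], [0, -0.29, 2.15], [0, -0.33, 2.69]]
scene 8526 3573 lid ang 83.56 span z [0.12  0.399]
```

```bash
python3 -m jog '{"offset":[[-0.03,-0.06,0.53],[-0.06,-0.12,1.07],[-0.09,-0.17,1.61],[-0.1,-0.21,2.15],[-0.1,-0.23,2.69]],"delta_rot":[[0,0,0],[0,0,0],[0,0,0],[0,0,0],[0,0,0]],"gripper":[0.95,0.95,0.95,0.95,0.95]}' >/dev/null; python3 -c "
from lid import *
arc();plan(1,1.2,dr=.0005);lidang()"
```

```text
theta 92.15 r mm 197.6 (190.3) lat 1.5 Ftool [-4.5  0.6 -2.2] w 0.0111 t 18.7
phi 89.24 r 193.9
95.2 [[0, -0.01, 0.41], [0, -0.01, 0.81], [0, -0.01, 1.22], [0, 0.01, 1.63], [0, 0.03, 2.03]]
scene 7909 3081 lid ang 92.05 span z [0.12 0.4 ]
```

```bash
python3 -m jog '{"offset":[[-0.02,-0.01,0.41],[-0.03,-0.02,0.81],[-0.04,-0.02,1.2],[-0.05,-0.01,1.58],[-0.05,0.01,1.95]],"delta_rot":[[0,0,0],[0,0,0],[0,0,0],[0,0,0],[0,0,0]],"gripper":[0.95,0.95,0.95,0.95,0.95]}' >/dev/null; python3 -c "
from lid import *
arc();plan(1,.7,dr=.000);lidang();lidang('top')"
```

```text
theta 97.78 r mm 198.0 (190.3) lat 1.7 Ftool [-3.4  3.5 -1. ] w 0.0114 t 19.25
phi 94.98 r 194.3
98.5 [[0, 0.02, 0.24], [0, 0.05, 0.47], [0, 0.07, 0.71], [0, 0.11, 0.94], [0, 0.14, 1.18]]
scene 7386 2673 lid ang 97.84 span z [0.12  0.397]
top 2158 655 lid ang 99.02 span z [0.121 0.298]
```

```bash
python3 -m jog '{"offset":[[-0.02,0.03,0.3],[-0.02,0.07,0.6],[-0.02,0.1,0.85],[-0.02,0.13,1.05],[-0.02,0.15,1.1]],"delta_rot":[[0,0,0],[0,0,0],[0,0,0],[0,0,0],[0,0,0]],"gripper":[0.95,0.95,0.95,0.95,0.95]}' >/dev/null
python3 -m jog '{"offset":[[0,0,0],[0,0,0],[0,0,0],[0,0,0],[0,0,0]],"delta_rot":[[0,0,0],[0,0,0],[0,0,0],[0,0,0],[0,0,0]],"gripper":[0.95,0.95,0.95,0.95,0.95]}' >/dev/null
python3 -c "
from lid import *
arc();lidang();lidang('top')
for n in ['scene','wrist']:
  s=snapshot(n);cv2.imwrite('pics/%s6.png'%n,s['img'])"
```

```text
theta 100.92 r mm 198.0 (190.3) lat 1.8 Ftool [-1.4 -5.2 -0.7] w 0.0111 t 20.35
scene 7133 2343 lid ang 101.17 span z [0.12  0.397]
top 2457 753 lid ang 101.57 span z [0.12  0.294]
```

View pics/scene6.png

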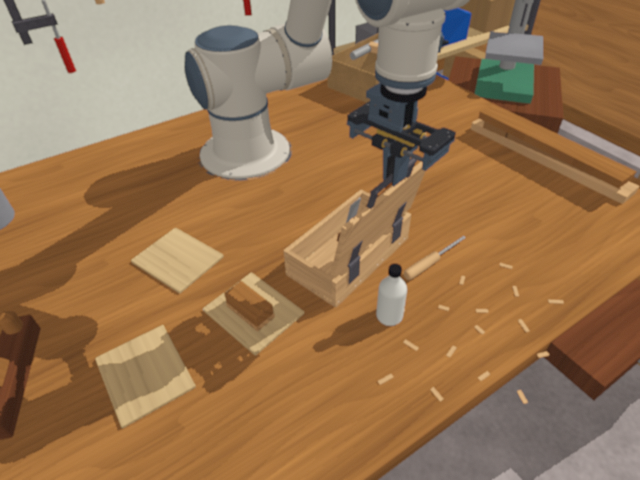

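View pics/wrist6.png

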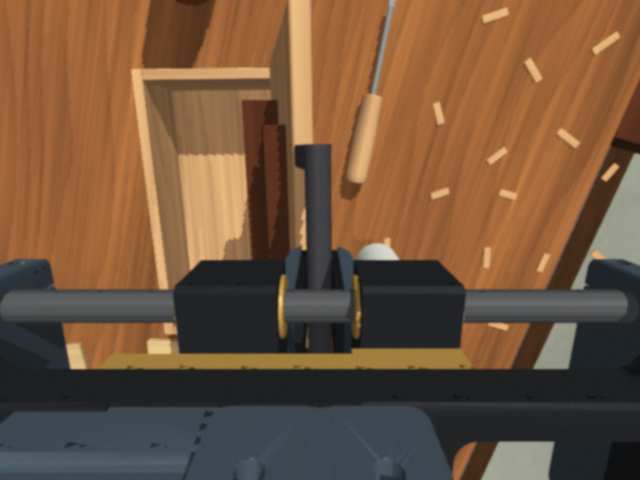

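The scene shows the lid held past upright at (380,225), the block flat on the board at (250,305) and the bystanders in place. In the wrist view the bar at (318,200-350) is between the pads. Three angle estimates (100.9°, 101.2°, 101.6°) bracket the 101.24° target. One more hold and a steadiness check, then I hand in.

```bash
python3 -m jog '{"offset":[[0,0,0],[0,0,0],[0,0,0],[0,0,0],[0,0,0]],"delta_rot":[[0,0,0],[0,0,0],[0,0,0],[0,0,0],[0,0,0]],"gripper":[0.95,0.95,0.95,0.95,0.95]}' >/dev/null
python3 -c "
from lid import *
arc();lidang();print(np.round(get_obs()['joint_velocities'],2))
s=snapshot('top');W=cloud(s);z=W[...,2];b=((z>.03)&(z<.08)).astype(np.uint8);b[:,:370]=0;b[:,440:]=0;b[:195]=0;b[285:]=0
print('block',cv2.minAreaRect((W[b>0][:,:2]*1000).astype(np.float32)),np.nanpercentile(z[b>0],[10,50,90]))
print(close_job())"
```

```text
theta 100.93 r mm 198.1 (190.3) lat 1.8 Ftool [-1.7 -5.2  0.2] w 0.0114 t 21.05
scene 7156 2333 lid ang 100.92 span z [0.12  0.397]
[-0.04  0.04  0.04  0.01 -0.03 -0.06]
block ((566.2957763671875, -271.1240539550781), (99.97911834716797, 51.61759567260742), 14.112178802490234) [0.04916252 0.05452956 0.05894381]
the job is handed in; nothing more can be done
None
```

The sanding block is on the plywood board, and the lid is held at its balance point with the bar still gripped. I handed the job in at about 21 s of the 61 s allowed.

- **Block:** I set it down flat and right way up, near the middle of the board farthest to the robot's left. The last top-camera check put its centre at (0.566, -0.271) m and its top about 54 mm above the bench, which matches it lying flat on the board.
- **Lid:** The target was 101.2°. The last scene-camera reading was 100.9°, an earlier one was 101.2°, and the arm's own position gave 100.9°. The top camera read slightly higher at 101.6°.
- **Steadiness:** At the last check the joint speeds were about zero and the wrist force was about 5 N. The gripper opening was 11.4 mm on the 12 mm bar.
- **Bystanders:** No contact with the jar, glue bottle or screwdriver was seen. I judged this by eye and did not measure them again.

One thing disagreed during the swing. The bar's path came out up to about 8 mm outside my computed arc, probably because the bar rolled along the finger pads. This briefly raised the wrist force to about 40 N at 45°. I eased outward and followed the force from there; after that it reached about 21 N once and then stayed under 10 N.

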